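# Set and lock the telescopic stand leg in its clear case

### The job

Swing the lid of the clear plastic case open by its white front tab until it rests back on its stop. Then take the small stand's telescopic leg by its black fin, draw it out of its tube until the white line on the fin is level with the yellow length pointer, and, holding it there against its spring, slide the red cam lever fully closed along the fin, towards the case's front (lid tab) side. Finish while still holding the leg at the mark - do not let go - and leave the pointer and the other things on the cabinet where they are.

Things in the scene. Friction and masses are not known exactly. Their poses are not given: they have to be found in the camera images.
- case: clear plastic case, 160 (its x, front to back) x 360 (its y) x 88 mm tall, walls 4 mm, fixed to the cabinet top. Origin under its centre; its -x side is the front with the lid tab, its +x side carries the lid's hinge; it is turned up to 0.25 rad about z. The stand lies in it on a 10 mm floor along the case's y
- lid (a joint): clear lid's hinge angle, rad: 0 shut, 1.75 resting back on its stop (past upright). It weighs about 0.2 kg, swings freely and falls shut again if let go before about 1.6, back onto its stop after that
- lid_tab (a point): grip point of the lid's white tab: 20 mm wide along the case's y, 9 mm thick, it juts 42 mm out of the lid's front edge in the lid's plane; this point is 29 mm out from that edge, marked by a blue pin line across, and 195 mm from the hinge line. Shut, it is 91 mm above the cabinet top. Pinched across its width, the tab can pivot between the fingers as the lid swings
- lid_hinge (a point): middle of the lid's hinge line (along the case's y), at the case's back rim, 89 mm above the cabinet top
- leg (a joint): how far the telescopic leg is drawn out, m: 0 fully in, 0.115 fully out; grows along the case's +y. A light spring (1.5 N at 0, 5 N when out) draws it back in if let go
- fin_grip (a point): place to pinch the fin: 25 mm behind (case +x) the fin's middle, mid thickness, 58 mm above the cabinet top; axes as the case's. While the lever is open the bare plate runs from 4 to 47 mm behind the middle. Under the fin's middle the leg runs along the case's -y into its tube (collar top at 34 mm)
- fin_line (a point): white line at the front end of the black fin, mid thickness, 58 mm above the cabinet top; axes as the case's; to be level, along the case's y, with mark_line. The fin is an upright plate on the leg's outer end: 94 mm along the case's x, 14 mm thick along y (the way to pinch it), from 36 to 76 mm above the cabinet top; the line runs along the middle of its top and down its front end
- lever (a joint): red cam lever's slide along the fin, m: 0 open, 0.022 fully closed; grows towards the case's front (-x). It takes about 4 N to move and stays where it is left
- lever_center (a point): centre of the red cam lever, a block 16 mm along the case's x, 38 mm wide along y (12 mm beyond the fin on either side, so that fingers straddling the fin behind it can push it), 34 mm tall, 60 mm above the cabinet top. Open it is 4 mm in front of the fin's middle, closed 26 mm in front of it
- mark (a joint): where the yellow length pointer is set on its white scale, m, on the same scale as leg (the leg is at the mark when both read the same); stiff, not to be moved
- mark_line (a point): middle of the yellow pointer's thin upright blade (12 x 3 x 24 mm), just inside the case's front wall, 62 mm above the cabinet top; it is the length mark for the fin's white line
- rabbit: white porcelain rabbit figurine, 60 mm across, 113 mm tall, origin under its base; stands by, leave alone
- cup: red hard silicone cup, 78 mm across, 88 mm tall, origin under its base; stands by, leave alone
- keyholder: silver metal keyring holder: round foot 84 mm, post with four hooks, 139 mm tall, origin under its foot; stands by, leave alone
- jar: amber glass jar with metal cap, 66 mm across, 75 mm tall, origin under its base; stands by, leave alone
- brush: white plastic clothes brush lying bristles down, about 190 mm long, 30 mm tall, origin under it; lies by, leave alone
- book: closed blue book, 90 x 140 x 22 mm, origin under its centre; lies by, leave alone

How it is judged:
On the way, in this order (a step that is already met when the one before it is completed fails the run):
1. the lid rests open on its stop (value of joint lid above 1.66 rad), for 0.3 s.
2. the leg is held at the length mark with the lever still open (y of mark_line in the frame of fin_line between -0.005 and 0.005 m and contact force between the fingers and leg_c0 above 0.5 N and value of joint lever below 0.007 m), for 0.2 s.
At the end, for the whole second after the job is handed in: the fingers still hold the fin with the leg at rest, its line within 5 mm of the pointer, the cam lever slid closed (over 18.5 of 22 mm) and the lid resting open on its stop (over 1.66 rad) (value of joint lid above 1.66 rad and y of mark_line in the frame of fin_line between -0.005 and 0.005 m and contact force between the fingers and leg_c0 above 0.5 N and value of joint lever above 0.0185 m and velocity of joint leg between -0.005 and 0.005 m/s); the arm keeps its last pose, push and grip.
It fails at once if the lever is slid closed while the leg is away from the mark (more than 8 mm off) (value of joint lever above 0.01 m and (y of mark_line in the frame of fin_line above 0.008 m or y of mark_line in the frame of fin_line below -0.008 m)).
It fails at once if the length pointer is shifted (distance of mark_line from where it was at the start of the episode above 0.004 m).
It fails at once if a bystander is pushed away or tipped over (distance of any of rabbit, cup, keyholder, jar, brush, book from where it was at the start of the episode above 0.03 m or angle between any of rabbit, cup, keyholder, jar, brush, book's own z axis and vertical above 0.5 rad).
It also fails if it takes over 64 s, if anything falls off the work surface, if the arm or the gripper's body presses on something with over 40 N, if the wrist force passes 120 N, or if a joint passes its speed limit or range.

### The arm

A 6-joint arm with a two-finger parallel gripper is mounted at the origin on the work surface. World frame = base frame: x ahead of the robot, y to its left, z up, the work surface at z = 0. Lengths are in m, angles in rad, forces in N, time in s.
With the tool pointing down it reaches from about 0.35 to 0.85 m from the base axis. Payload 8.1 kg.
Tool frame: the origin (TCP) lies at the very end of the fingers, on their centre line; the grasp point (between the pads) lies 19 mm behind it (bot.grip_depth is the distance from the TCP to the grasp point, in m); z points along the fingers, x is the direction in which the jaws open and shut, and the axes are right-handed (so a half turn about z gives the same grasp; the last joint's range is limited). The gripper opens to 93 mm and grips with 3 to 60 N. Pads are 15 mm wide; open, the fingers measure 128 mm over their backs; the gripper's body (75 mm by 188 mm) begins 65 mm behind the grasp point.
Start: joints at [-1.307, 0.13, 1.488, -0, 1.523, -0.085], TCP at [0.205, -0.564, 0.219] pointing down, gripper open.
Joint ranges: [-2.96, 2.96], [-0.89, 2.26], [0.02, 2.5], [-1.34, 4.48], [0, 2.73], [-2.66, 2.66]. Speed limits (rad/s): [2.39, 2.39, 2.79, 3.14, 3.14, 3.14].

### API

Orientations are given as [roll, pitch, yaw] about the fixed x, y, z axes, in that order (R = Rz(yaw) Ry(pitch) Rx(roll)).
In Python, from cell import status, cams, bot gives the robot as it stands.
- The arm moves only by the shell command python3 -m pendant 'ROWS' [OPENING] [FORCE]. ROWS is JSON, a list of rows, each a list of 4 numbers: the shift along the tool's x, y, z in cm, then the turn about the tool's z in rad. In form: [[x, y, z, roll], ...]. A call has exactly 8 rows; each row shifts and turns the commanded pose from where the row before left it, along the tool's axes as they then stand; what a row does not reach is not made up. A row lasts 1/10 s, in which the tool goes at most 50 mm and 8.59 degrees, less where a joint would pass 70% of its speed; a pose out of reach is approached as far as the arm can. A call is refused whole if a number of a shift passes 5 or a number of a turn 0.15, either way. A call with a gripper value outside its range is refused whole. OPENING is the closure, from 0 (fully open) to 1 (shut), set as the call begins (- or left out, the last holds). The fingers move at their own pace and stop on an object; FORCE is the grip in N (left out, the last holds). Time passes only in rows, so rows that do not move let the fingers close, or fill a call up. It gives the time, the measured TCP pose, the force and the opening at its end, in the units of the state.
- status.read_state(): the state, without advancing time (a new reading comes with each control period).
- cams.snapshot(name): name is "scene" or "top" or "wrist"; returns a dict with "pixels" (420x560x3 uint8, blue, green, red), "vertical_fov" (degrees; the focal length in pixels is half the picture's height over the tangent of half this angle, whatever the lens; pixels are square), "cx", "cy" (the principal point, pixels), "rvec" (rotation vector, rad) and "tvec" (3), from world to camera coordinates, as OpenCV has them. Camera axes: x right, y down, z forward; pixel columns grow to the right and rows downward; lengths in m; the calibration is good to about 2 mm. A picture is of the moment at which its call begins. There is no depth.
- bot.hand_in(): hands the job in, once; it reports no verdict.
The state is a dict: "t": time; "joint_pos": joint angles; "joint_velocities": joint speeds; "joint_efforts": joint torques, N m; "tool_pos": TCP position; "tool_rot": TCP orientation; "force": force on the tool from outside, world axes, zero at the start; "moment": the same for the moment, N m; "width": opening from 0.0 (shut) to 1.0 (fully open).
Only numpy, scipy, OpenCV 4.12 (cv2) and the standard library are available. Lean on these libraries where they do the work, as an engineer would, in place of code of your own. Each camera call takes 0.05 s, during which the arm holds its last target.

## Working session

There is one attempt and no reset: what is moved stays moved. The work goes in short steps, Python scripts to look and compute and a shell command to move; the robot and the scene stay as the last step left them, time stands still between calls to the robot, and variables do not carry over. Pictures are saved under pics/ and viewed, and the job is handed in when it is done.

```bash
ls; mkdir -p pics; cat > h.py <<'E'
import numpy as np, cv2
from cell import status, cams, bot
def snap(n,f):
    s=cams.snapshot(n); cv2.imwrite('pics/'+f,s['pixels']); np.save('pics/'+f+'.npy',s,allow_pickle=True); return s
def load(f): return np.load('pics/'+f+'.npy',allow_pickle=True).item()
def K(s):
    h=s['pixels'].shape[0]; f=h/2/np.tan(np.radians(s['vertical_fov'])/2)
    return np.array([[f,0,s['cx']],[0,f,s['cy']],[0,0,1]])
def ray(s,u,v):
    R=cv2.Rodrigues(np.array(s['rvec'],float))[0]; t=np.array(s['tvec'],float).ravel()
    return -R.T@t, R.T@np.linalg.inv(K(s))@np.array([u,v,1.])
def onz(s,u,v,z):
    o,d=ray(s,u,v); return o+d*(z-o[2])/d[2]
def proj(s,p):
    return cv2.projectPoints(np.array(p,float).reshape(-1,3),np.array(s['rvec'],float),np.array(s['tvec'],float),K(s),None)[0].reshape(-1,2)
def tri(s1,p1,s2,p2):
    o1,d1=ray(s1,*p1);o2,d2=ray(s2,*p2)
    x=np.linalg.lstsq(np.c_[d1,-d2],o2-o1,rcond=None)[0]
    a,b=o1+x[0]*d1,o2+x[1]*d2
    return (a+b)/2,np.linalg.norm(a-b)
E
python3 - <<'E'
from h import *
np.set_printoptions(precision=4,suppress=True)
for n in ['scene','top','wrist']:
    s=snap(n,n+'0.png'); print(n,s['vertical_fov'],s['cx'],s['cy'],ray(s,280,210))
print(status.read_state())
E
```

```text
pics
scene 52.22214745709995 284.45238092523834 206.1926290944078 (array([1.1466, 0.5467, 1.3174]), array([-0.3566, -0.3753, -0.8557]))
top 44.93705336610949 284.33042108230165 217.08069371839522 (array([ 0.4118, -0.0135,  1.5931]), array([ 0.1352,  0.0089, -0.9909]))
wrist 58.464360772798244 285.9496351819356 208.28327619347272 (array([ 0.2764, -0.538 ,  0.3825]), array([-0.2691, -0.079 , -0.96  ]))
{'t': 0.15, 'joint_pos': array([-1.3074,  0.131 ,  1.489 , -0.    ,  1.523 , -0.0854]), 'joint_velocities': array([-0.0023, -0.0033, -0.0031,  0.0004, -0.0015,  0.0005]), 'joint_efforts': array([  0.0023, -56.0474, -49.2336,   0.077 ,   0.0305,  -0.0001]), 'tool_pos': array([ 0.205 , -0.5634,  0.2178]), 'tool_rot': array([-3.1415,  0.0014, -1.222 ]), 'force': array([ 0.5238, -0.129 , -0.0524]), 'moment': array([0.0008, 0.0072, 0.0294]), 'width': 0.9991714908970724}
```

View pics/scene0.png

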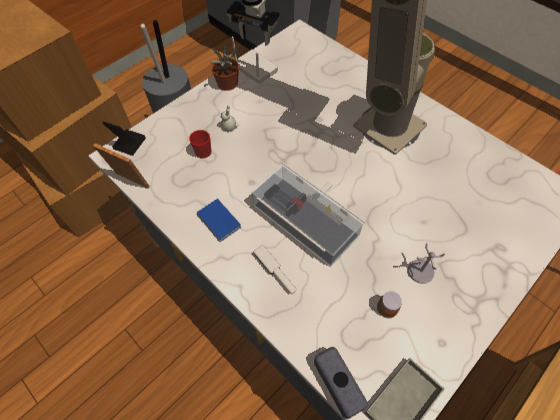

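View pics/top0.png

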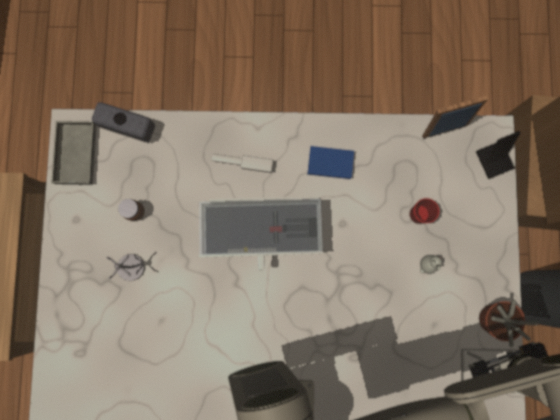

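```bash
python3 - <<'E'
from h import *
s=load('top0.png')['pixels']; cv2.imwrite('pics/topc.png',cv2.resize(s[185:285,190:340],None,fx=5.3,fy=5.3,interpolation=cv2.INTER_CUBIC))
s=load('scene0.png')['pixels']; cv2.imwrite('pics/scenec.png',cv2.resize(s[155:270,240:375],None,fx=5,fy=5,interpolation=cv2.INTER_CUBIC))
E
```

```text
(no output)
```

View pics/topc.png

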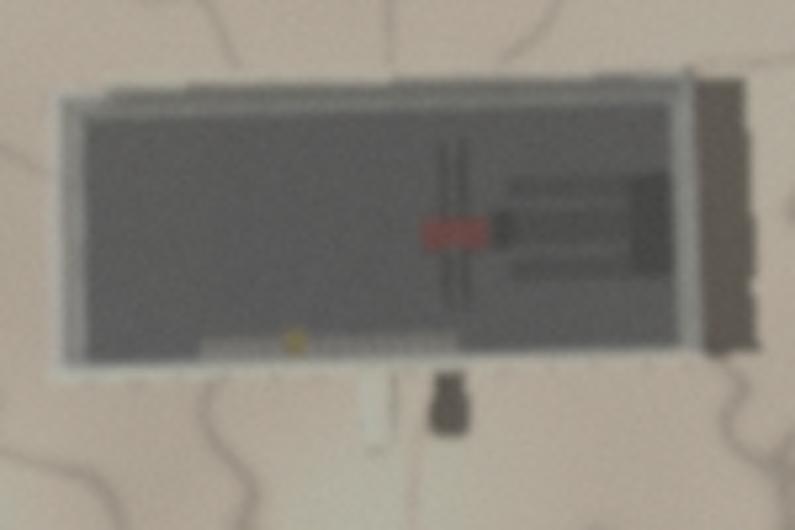

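View pics/scenec.png

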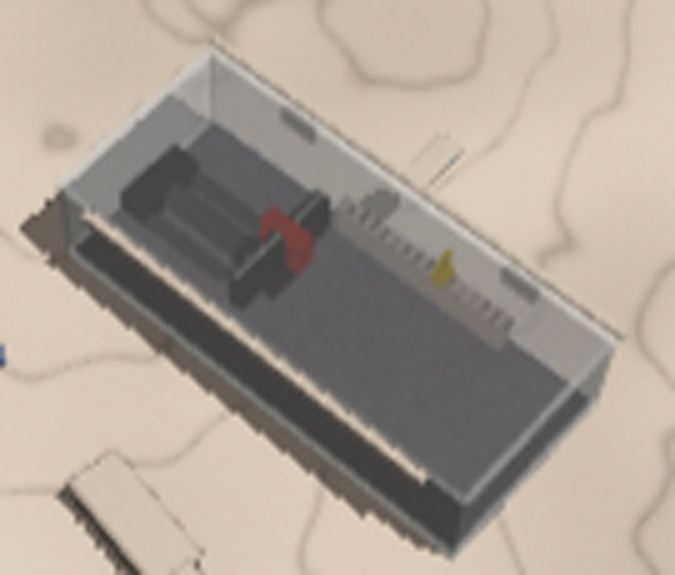

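```bash
python3 - <<'E'
from h import *
np.set_printoptions(precision=4,suppress=True)
s=load('top0.png'); c=load('scene0.png')
P=[onz(s,190+u/5.3,185+v/5.3,.09) for u,v in [(62,95),(690,73),(697,350),(62,372)]]
print(np.array(P)); 
for i in range(4): d=P[(i+1)%4]-P[i]; print(np.linalg.norm(d),np.degrees(np.arctan2(d[1],d[0])))
print('ctr',np.mean(P,0))
print('tab tip/mid',onz(s,190+375/5.3,185+445/5.3,.091),onz(s,190+375/5.3,185+410/5.3,.091))
def cen(s,lo,hi,roi):
    x0,y0,x1,y1=roi; h=cv2.cvtColor(s['pixels'],cv2.COLOR_BGR2HSV)[y0:y1,x0:x1]
    m=cv2.inRange(h,lo,hi); ys,xs=np.nonzero(m); return xs.mean()+x0,ys.mean()+y0,len(xs)
for n,lo,hi,z in [('red',(170,80,40),(180,255,255),.077),('red0',(0,80,40),(8,255,255),.077),('yel',(20,90,60),(35,255,255),.074)]:
  for q,roi in ((s,(200,195,325,258)),(c,(250,165,365,262))):
    try:
      r=cen(q,lo,hi,roi); print(n,r,onz(q,r[0],r[1],z))
    except Exception as e: print(n,e)
E
```

```text
[[ 0.6346  0.2345  0.09  ]
 [ 0.6525 -0.1199  0.09  ]
 [ 0.4961 -0.1248  0.09  ]
 [ 0.4786  0.2291  0.09  ]]
0.3548511243608992 -87.1106895806482
0.1564795696952927 -178.21575511113915
0.3543205673533543 92.83193431524467
0.1561154614936303 1.9764819975533392
ctr [0.5655 0.0547 0.09  ]
tab tip/mid [0.4407 0.0538 0.091 ] [0.46   0.0542 0.091 ]
red (np.float64(nan), np.float64(nan), 0) [nan nan nan]
red (np.float64(296.5), np.float64(201.5), 2) [0.566  0.0189 0.077 ]
red0 (np.float64(275.25), np.float64(228.7), 20) [0.5617 0.0134 0.077 ]
red0 (np.float64(297.25396825396825), np.float64(202.23809523809524), 63) [0.5664 0.0228 0.077 ]
yel (np.float64(nan), np.float64(nan), 0) [nan nan nan]
yel (np.float64(328.1111111111111), np.float64(208.5), 18) [0.5097 0.1137 0.074 ]<stdin>:11: RuntimeWarning: Mean of empty slice.
  ret = ret.dtype.type(ret / rcount)
```

```bash
python3 -m pendant '[[0,0,0,0.15],[0,0,0,0.15],[-4.5,-2,0,0],[-4.5,-2,0,0],[-4.5,-2,0,0],[-4.5,-2,0,0],[-4.5,-2,0,0],[-4.5,-2,0,0]]' 0; python3 -m pendant '[[-4.5,-2,0,0],[-4.5,-2,0,0],[-4.5,-2,0,0],[-4.5,-2,0,0],[-4.5,-2,0,0],[-4.5,-2,0,0],[-3,-1,0,0],[0,0,0,0]]'
cat >> h.py <<'E'
def to(x,y,z):
    st=status.read_state(); p=np.array(st['tool_pos']); yaw=st['tool_rot'][2]
    from scipy.spatial.transform import Rotation as R
    print('tcp',p.round(4),'yaw',round(yaw,4),'F',np.round(st['force'],1),'w',round(st['width'],3),'t',st['t'],'tool cm',(R.from_euler('xyz',st['tool_rot']).as_matrix().T@(np.array([x,y,z])-p)*100).round(2))
E
python3 - <<'E'
from h import *
snap('wrist','w1.png'); to(.4507,.051,.072)
E
```

```text
t: 0.95
tool_pos: [0.3119, -0.2864, 0.2184]
tool_rot: [-3.141, 0.0, -1.523]
force: [0.8, 0.6, -0.4]
width: 1.0
t: 1.75
tool_pos: [0.4272, 0.0212, 0.2183]
tool_rot: [3.141, 0.001, -1.517]
force: [-0.5, -0.5, 0.3]
width: 1.003
tcp [0.4269 0.0193 0.2183] yaw -1.5179 F [ 0.4 -0.4 -0.1] w 1.002 t 1.8 tool cm [-3.03 -2.56 14.63]
```

View pics/w1.png

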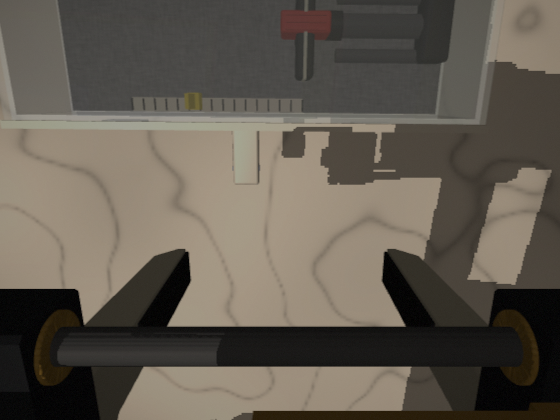

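```bash
python3 - <<'E'
from h import *
np.set_printoptions(precision=4,suppress=True)
s=load('w1.png')
for n,u,v,z in [('FL',3,126,.09),('FR',486,122,.09),('tabroot',246,129,.095),('tabtip',246,184,.095),('tabL',235,160,.095),('tabR',258,160,.095),('yel',193,102,.074),('line top front',304,78,.076),('line top lever',305,36,.076),('lever',305,24,.077)]:
    print(n,onz(s,u,v,z))
a=cv2.resize(s['pixels'][0:200,100:330],None,fx=3.4,fy=3.4,interpolation=cv2.INTER_CUBIC); cv2.imwrite('pics/w1c.png',a[:600,:800])
E
```

```text
FL [0.4731 0.2401 0.09  ]
FR [ 0.4955 -0.1281  0.09  ]
tabroot [0.481  0.0539 0.095 ]
tabtip [0.4387 0.0529 0.095 ]
tabL [0.4572 0.0618 0.095 ]
tabR [0.4581 0.0441 0.095 ]
yel [0.4982 0.0985 0.074 ]
line top front [0.5207 0.0119 0.076 ]
line top lever [0.5506 0.0131 0.076 ]
lever [0.5586 0.0137 0.077 ]
```

View pics/w1c.png

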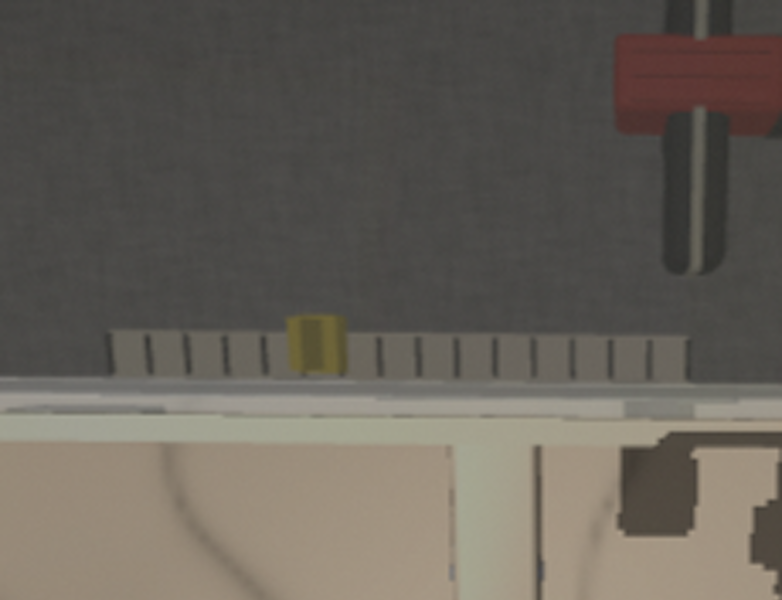

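```bash
python3 - <<'E'
from h import *
to(.4517,.053,.072)
E
```

```text
tcp [0.4269 0.0193 0.2183] yaw -1.5179 F [ 0.4 -0.4 -0.1] w 1.002 t 1.8 tool cm [-3.23 -2.67 14.63]
```

```bash
python3 -m pendant '[[-1.6,-1.3,1,0],[-1.6,-1.35,2.5,0],[0,0,3,0],[0,0,3,0],[0,0,3,0],[0,0,2.1,0],[0,0,0,0],[0,0,0,0]]'; python3 - <<'E'
from h import *
to(.4517,.053,.072); snap('wrist','w2.png')
E
```

```text
t: 2.6
tool_pos: [0.4517, 0.05, 0.0729]
tool_rot: [3.141, -0.0, -1.523]
force: [0.6, -0.3, -0.2]
width: 1.002
tcp [0.4517 0.05   0.0729] yaw -1.5232 F [ 0.6 -0.3 -0.2] w 1.002 t 2.6 tool cm [-0.3  -0.02  0.09]
```

View pics/w2.png

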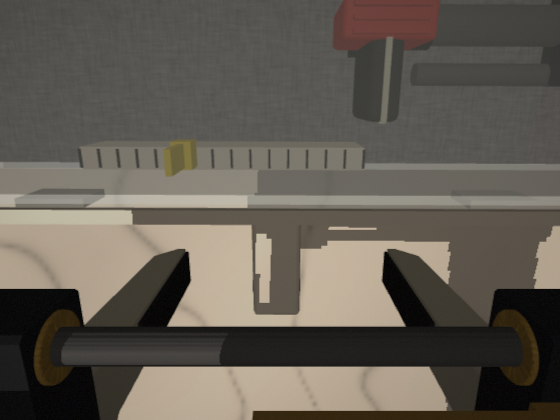

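```bash
python3 -m pendant '[[-0.2,0,0,0],[0,0,0,0],[0,0,0,0],[0,0,0,0],[0,0,0,0],[0,0,0,0],[0,0,0,0],[0,0,0,0]]' 1 15; python3 - <<'E'
from h import *
s=snap('wrist','w3.png'); to(.4517,.053,.072); print(proj(s,[.4387,.053,.095]),proj(s,[.4517,.053,.095]))
E
```

```text
t: 3.45
tool_pos: [0.4518, 0.0529, 0.0726]
tool_rot: [3.142, 0.0, -1.522]
force: [-0.3, -0.7, 0.4]
width: 0.359
tcp [0.4517 0.0529 0.0726] yaw -1.522 F [ 1.2 -0.6  0.7] w 0.313 t 3.5 tool cm [-0.01  0.    0.06]
[[283.25176406 315.99848178]] [[284.67025312 288.76265721]]
```

View pics/w3.png

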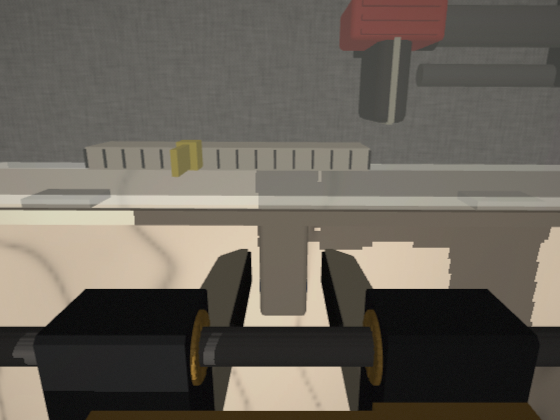

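```bash
python3 -m pendant '[[0,0,0,0],[0,0,0,0],[0,0,0,0],[0,0,0,0],[0,0,0,0],[0,0,0,0],[0,0,0,0],[0,0,0,0]]' 1 15; python3 - <<'E'
import numpy as np
th=np.linspace(0,1.72,21); f=19.5*(1-np.cos(th)); u=19.5*np.sin(th)
for a,b,c in zip(th[1:],-np.diff(f),-np.diff(u)): print(round(a,3),round(b,2),round(c,2))
E
```

```text
t: 4.3
tool_pos: [0.4517, 0.0541, 0.0726]
tool_rot: [3.142, 0.002, -1.522]
force: [1.7, 6.8, -0.1]
width: 0.212
0.086 -0.07 -1.67
0.172 -0.22 -1.66
0.258 -0.36 -1.64
0.344 -0.5 -1.6
0.43 -0.63 -1.55
0.516 -0.76 -1.49
0.602 -0.89 -1.42
0.688 -1.01 -1.34
0.774 -1.12 -1.25
0.86 -1.22 -1.15
0.946 -1.32 -1.04
1.032 -1.4 -0.92
1.118 -1.47 -0.8
1.204 -1.54 -0.67
1.29 -1.59 -0.53
1.376 -1.63 -0.39
1.462 -1.66 -0.25
1.548 -1.67 -0.11
1.634 -1.68 0.03
1.72 -1.67 0.18
```

```bash
python3 -m pendant '[[-0.1,-0.07,-1.67,0],[0,-0.22,-1.66,0],[0,-0.36,-1.64,0],[0,-0.5,-1.6,0],[0,-0.63,-1.55,0],[0,-0.76,-1.49,0],[0,-0.89,-1.42,0],[0,0,0,0]]'; python3 - <<'E'
from h import *
s=snap('scene','s4.png'); to(.4517,.053,.072); cv2.imwrite('pics/s4c.png',cv2.resize(s['pixels'][110:270,230:400],None,fx=3.5,fy=3.5))
E
```

```text
t: 5.1
tool_pos: [0.4873, 0.0557, 0.1848]
tool_rot: [-3.139, 0.0, -1.522]
force: [-2.1, 1.1, 1.0]
width: 0.218
tcp [0.4864 0.0557 0.1835] yaw -1.5219 F [-2.4  0.9 -0. ] w 0.209 t 5.15 tool cm [ 0.1   3.48 11.15]
```

View pics/s4c.png

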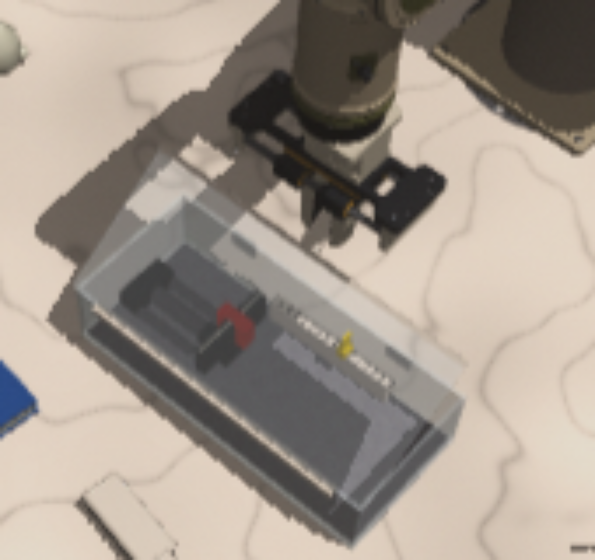

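```bash
python3 -m pendant '[[0,-1.01,-1.34,0],[0,-1.12,-1.25,0],[0,-1.22,-1.15,0],[0,-1.32,-1.04,0],[0,-1.4,-0.92,0],[0,-1.47,-0.8,0],[0,0,0,0],[0,0,0,0]]'
```

```text
t: 5.95
tool_pos: [0.5609, 0.059, 0.2469]
tool_rot: [3.141, -0.0, -1.522]
force: [2.0, -1.6, -2.4]
width: 0.213
```

```bash
python3 -m pendant '[[0,-1.54,-0.67,0],[0,-1.59,-0.53,0],[0,-1.63,-0.39,0],[0,-1.66,-0.25,0],[0,-1.67,-0.11,0],[0,0,0,0],[0,0,0,0],[0,0,0,0]]'; python3 - <<'E'
from h import *
s=snap('scene','s5.png'); to(.6456,.055,.265); cv2.imwrite('pics/s5c.png',cv2.resize(s['pixels'][80:270,230:400],None,fx=3.1,fy=3.1))
E
```

```text
t: 6.75
tool_pos: [0.6413, 0.0626, 0.2668]
tool_rot: [3.141, -0.001, -1.522]
force: [1.2, -4.1, -3.8]
width: 0.218
tcp [0.6413 0.0626 0.2668] yaw -1.5225 F [ 0.9 -5.2 -2.9] w 0.213 t 6.8 tool cm [ 0.78 -0.39  0.18]
```

View pics/s5c.png

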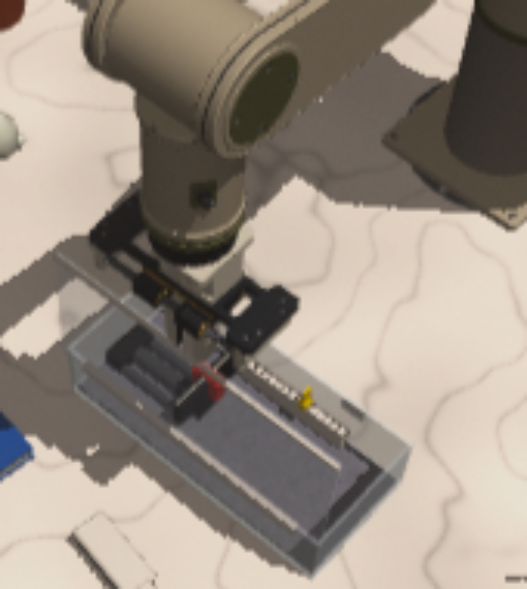

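```bash
python3 -m pendant '[[0.1,-1,-0.0,0],[0.1,-1,0.05,0],[0,-0.9,0.1,0],[0,-0.7,0.1,0],[0,-0.4,0.08,0],[0,0,0,0],[0,0,0,0],[0,0,0,0]]'; python3 - <<'E'
from h import *
s=snap('scene','s6.png'); to(.6456,.055,.265); cv2.imwrite('pics/s6c.png',cv2.resize(s['pixels'][80:270,230:400],None,fx=3.1,fy=3.1))
E
```

```text
t: 7.6
tool_pos: [0.6823, 0.0643, 0.2642]
tool_rot: [-3.141, 0.001, -1.521]
force: [-0.5, 5.6, 0.3]
width: 0.213
tcp [0.6822 0.0643 0.2642] yaw -1.521 F [-0.4  5.1  0.8] w 0.209 t 7.65 tool cm [ 0.75  3.71 -0.08]
```

View pics/s6c.png

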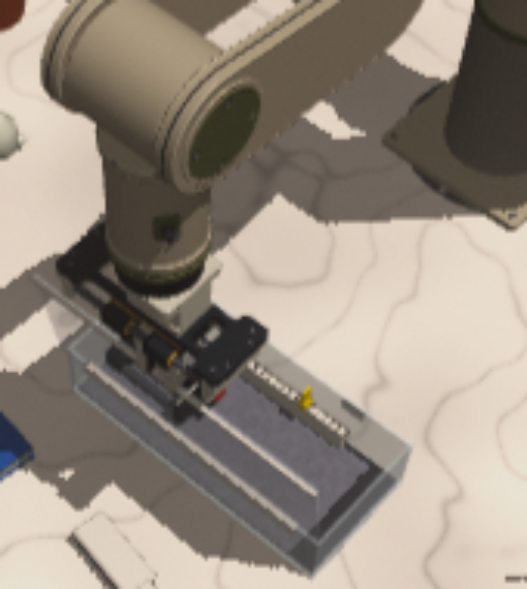

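```bash
python3 -m pendant '[[0,0,0,0],[0,0,0,0],[0,0,0,0],[0,0,0,0],[0,0,0,0],[0,0,0,0],[0,0,0,0],[0,0,0,0]]' 0;  python3 -m pendant '[[0,0,-1,0],[0,0,-2,0],[0,0,-3,0],[0,2,-2,0],[0,4,0,0],[0,4,0,0],[0,4,0,0],[0,0,0,0]]'; python3 - <<'E'
from h import *
s=snap('scene','s7.png'); to(.586,.016,.13); cv2.imwrite('pics/s7c.png',cv2.resize(s['pixels'][80:270,230:400],None,fx=3.1,fy=3.1))
s=snap('wrist','w7.png')
E
```

```text
t: 8.45
tool_pos: [0.6822, 0.0631, 0.2641]
tool_rot: [3.142, -0.0, -1.522]
force: [0.0, -0.1, 0.5]
width: 0.852
t: 9.25
tool_pos: [0.5384, 0.0564, 0.345]
tool_rot: [3.141, 0.0, -1.522]
force: [0.2, 0.1, 0.7]
width: 1.001
tcp [0.5406 0.0564 0.3455] yaw -1.5218 F [ 1.4 -0.3  0.2] w 0.998 t 9.3 tool cm [ 4.25 -4.3  21.55]
```

View pics/s7c.png

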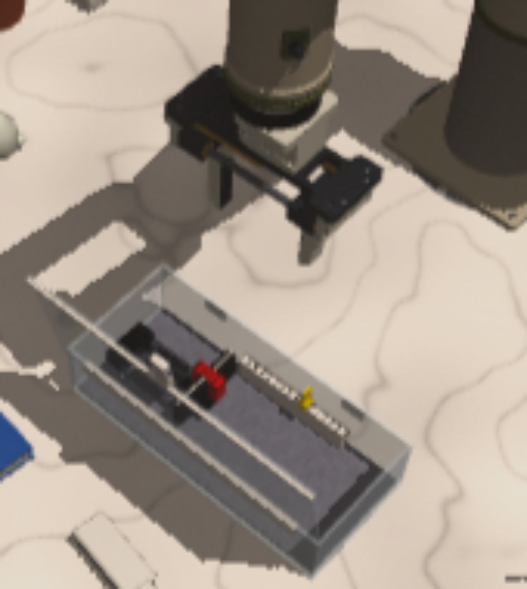

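View pics/w7.png

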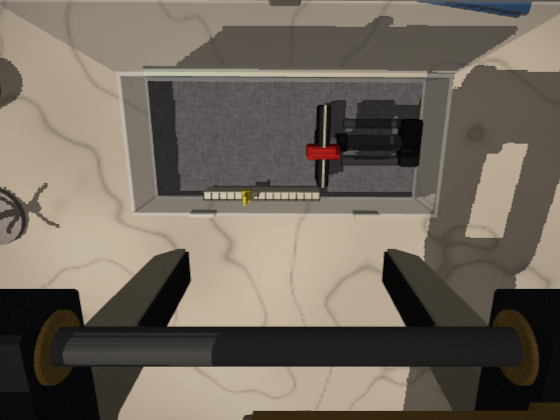

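```bash
python3 - <<'E'
from h import *
s=load('w7.png')['pixels']; cv2.imwrite('pics/w7c.png',cv2.resize(s[90:215,190:350],None,fx=4.8,fy=4.8,interpolation=cv2.INTER_CUBIC))
cv2.imwrite('pics/w7d.png',cv2.resize(s[55:225,110:460],None,fx=2.2,fy=2.2,interpolation=cv2.INTER_CUBIC))
E
```

```text
(no output)
```

View pics/w7c.png

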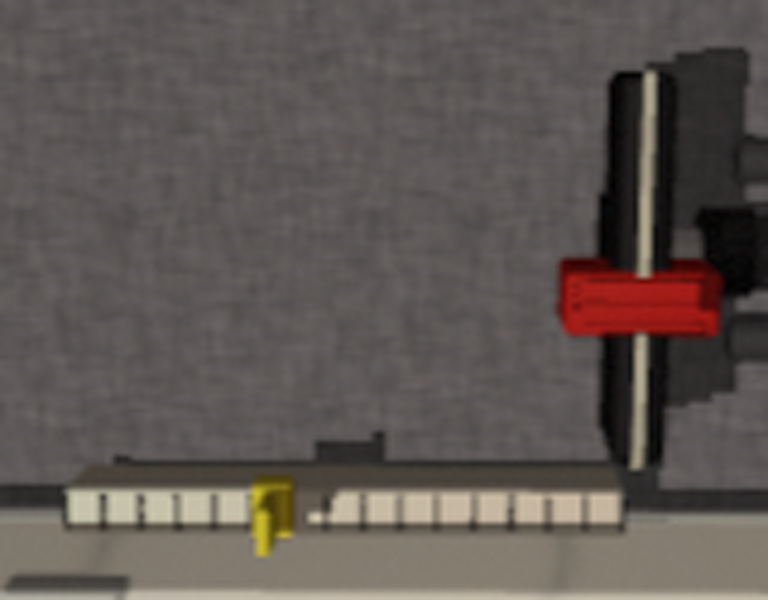

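View pics/w7d.png

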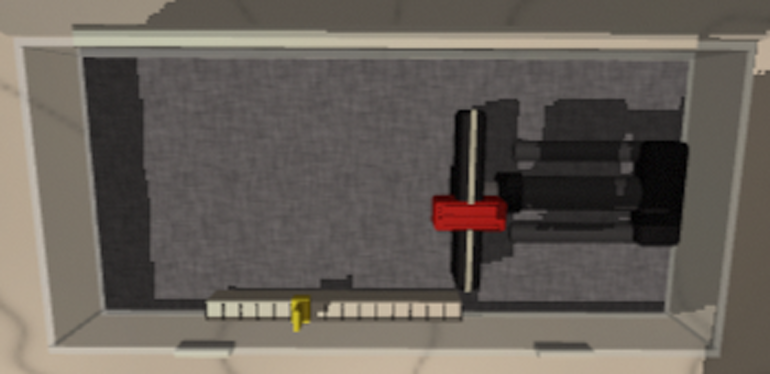

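```bash
python3 - <<'E'
from h import *
np.set_printoptions(precision=4,suppress=True)
s=load('w7.png')
q=lambda u,v,k=4.8,a=190,b=90:(a+u/k,b+v/k)
B=onz(s,*q(651,72),.076);F=onz(s,*q(636,468),.076);Y=onz(s,*q(263,530),.074);L=onz(s,*q(641,315),.077)
print('back',B,'front',F,np.linalg.norm(B-F),'yaw',np.arctan2((B-F)[1],(B-F)[0]),'Y',Y,'L',L,'mid',(B+F)/2)
C=[onz(s,*q(u,v,2.2,110,55),.088) for u,v in [(20,40),(755,43),(717,353),(50,350)]]
C=np.array(C);print(C)
for i in range(4): d=C[(i+1)%4]-C[i]; print(np.linalg.norm(d),np.arctan2(d[1],d[0]))
print(C.mean(0))
for yaw in (.045,.05,.055,.06):
    ax=np.array([np.cos(yaw),np.sin(yaw)]);ay=np.array([-ax[1],ax[0]]);print(yaw,'leg travel',(Y-F)[:2]@ay, 'fin grip',((B+F)/2)[:2]+ax*.025, 'x',(F-C.mean(0))[:2]@ax)
E
```

```text
back [0.6145 0.0151 0.076 ] front [0.5203 0.0116 0.076 ] 0.09426425318428651 yaw 0.03770226691268989 Y [0.4995 0.1035 0.074 ] L [0.5581 0.0133 0.077 ] mid [0.5674 0.0134 0.076 ]
[[ 0.6365  0.2378  0.088 ]
 [ 0.6522 -0.1166  0.088 ]
 [ 0.4957 -0.1229  0.088 ]
 [ 0.4803  0.2334  0.088 ]]
0.3548034924297132 -1.526640210753567
0.1565376121374516 -3.1012841818282735
0.3566110134507196 1.6140883517432865
0.15624689163098923 0.028733198129108104
[0.5662 0.0579 0.088 ]
0.045 leg travel 0.09273468414794518 fin grip [0.5924 0.0145] x -0.04793001170380286
0.05 leg travel 0.09281664347189973 fin grip [0.5923 0.0146] x -0.048150537133093925
0.055 leg travel 0.0928962823846017 fin grip [0.5923 0.0147] x -0.048369858801464494
0.06 leg travel 0.09297359889508237 fin grip [0.5923 0.0149] x -0.0485879712258843
```

```bash
python3 -m pendant '[[0,0,0,-0.15],[0,0,0,-0.15],[0,0,0,-0.15],[0,0,0,-0.15],[0,0,0,-0.15],[0,0,0,-0.15],[0,0,0,-0.15],[0,0,0,-0.15]]';python3 -m pendant '[[0,0,0,-0.15],[0,0,0,-0.15],[0,0,0,-0.15],[0,0,0,-0.15],[0,0,0,-0.15],[0,0,0,-0.15],[0,0,0,-0.15],[0,0,0,-0.15]]';python3 -m pendant '[[0,0,0,-0.15],[0,0,0,-0.15],[0,0,0,-0.15],[0,0,0,-0.15],[0,0,0,-0.138],[0,0,0,0],[0,0,0,0],[0,0,0,0]]'
python3 - <<'E'
from h import *
snap('wrist','w8.png');to(.5922,.0145,.15)
E
```

```text
t: 10.15
tool_pos: [0.5437, 0.0563, 0.3446]
tool_rot: [-3.141, -0.001, -0.316]
force: [0.2, 0.2, 0.7]
width: 1.001
t: 10.95
tool_pos: [0.5438, 0.0563, 0.3446]
tool_rot: [3.141, -0.001, 0.884]
force: [0.3, -0.3, -0.2]
width: 0.999
t: 11.75
tool_pos: [0.5428, 0.0563, 0.3442]
tool_rot: [3.141, -0.0, 1.613]
force: [-0.0, 0.2, -0.3]
width: 0.999
tcp [0.5427 0.0563 0.3442] yaw 1.6134 F [-0.6  0.8 -0. ] w 1.001 t 11.8 tool cm [-4.39  4.77 19.42]
```

View pics/w8.png

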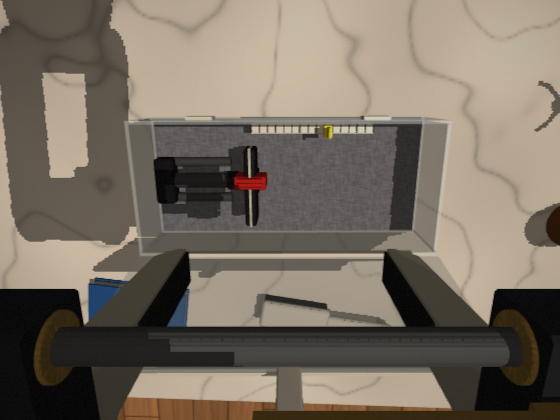

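```bash
python3 -m pendant '[[-2.2,2.4,2,0],[-2.2,2.4,3,0],[0,0,4,0],[0,0,4,0],[0,0,4,0],[0,0,2.4,0],[0,0,0,0],[0,0,0,0]]'
python3 - <<'E'
from h import *
np.set_printoptions(precision=4,suppress=True)
s=snap('wrist','w9.png');to(.5922,.0145,.04)
print(proj(s,[[.5203,.0116,.076],[.6145,.0151,.076],[.4995,.1035,.074]]))
E
```

```text
t: 12.6
tool_pos: [0.5924, 0.0145, 0.1507]
tool_rot: [-3.141, -0.0, 1.615]
force: [0.6, 0.2, 0.4]
width: 1.0
tcp [0.5934 0.0145 0.1521] yaw 1.6153 F [-0.4 -0.2  0.8] w 0.998 t 12.65 tool cm [ 0.01 -0.14 11.21]
[[287.2094 109.3781]
 [286.2328 251.347 ]
 [439.1893  80.8352]]
```

View pics/w9.png

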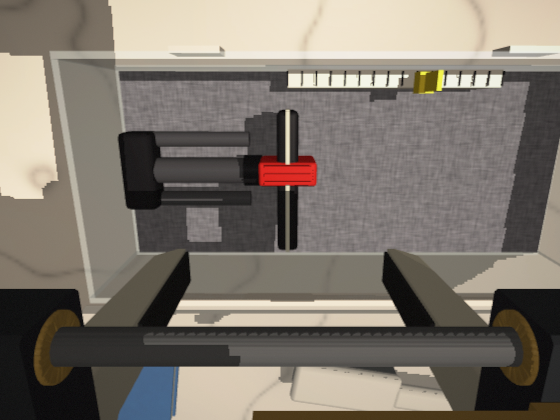

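```bash
python3 -m pendant '[[0,0,2,0],[0,0,2,0],[0,0,2,0],[0,0,2,0],[0,0,1,0],[0,0,1,0],[0,0,0.8,0],[0,0,0,0]]' 0.5 8
python3 - <<'E'
from h import *
s=snap('wrist','w10.png');to(.5922,.0145,.041)
E
```

```text
t: 13.45
tool_pos: [0.5921, 0.0146, 0.0417]
tool_rot: [-3.141, -0.0, 1.616]
force: [-0.2, 0.4, 0.2]
width: 0.499
tcp [0.5924 0.0145 0.0423] yaw 1.6159 F [0.3 0.7 0.1] w 0.497 t 13.5 tool cm [-0.   -0.02  0.13]
```

View pics/w10.png

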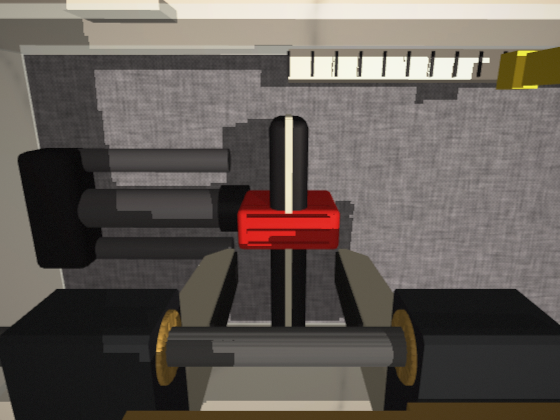

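```bash
python3 -m pendant '[[0,0,0.1,0],[0,0,0,0],[0,0,0,0],[0,0,0,0],[0,0,0,0],[0,0,0,0],[0,0,0,0],[0,0,0,0]]' 1 15
python3 -m pendant '[[0.3,0,0,0],[0.5,0,0,0],[0.8,0,0,0],[0.8,0,0,0],[0.8,0,0,0],[0.8,0,0,0],[0,0,0,0],[0,0,0,0]]'
python3 - <<'E'
from h import *
s=snap('wrist','w11.png');to(.5922,.0145,.041)
E
```

```text
t: 14.3
tool_pos: [0.5924, 0.0152, 0.0414]
tool_rot: [3.141, -0.001, 1.616]
force: [-0.3, 5.4, 1.7]
width: 0.149
t: 15.1
tool_pos: [0.5907, 0.0549, 0.0414]
tool_rot: [3.141, 0.0, 1.617]
force: [-0.6, -2.0, 4.8]
width: 0.152
tcp [0.5907 0.0546 0.0414] yaw 1.6164 F [ 0.5 -2.4  5.4] w 0.153 t 15.15 tool cm [-4.01 -0.03  0.04]
```

View pics/w11.png

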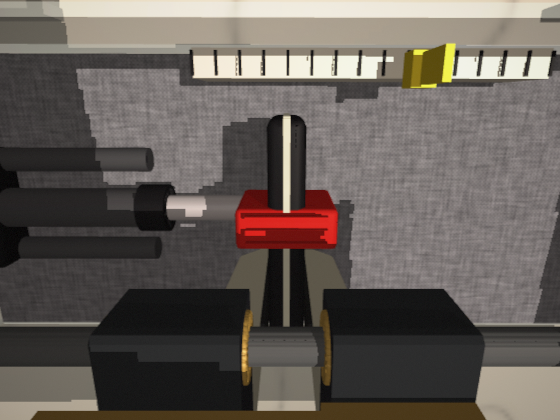

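```bash
python3 -m pendant '[[0.5,0,0,0],[0.8,0,0,0],[0.8,0,0,0],[0.8,0,0,0],[0.8,0,0,0],[0.8,0,0,0],[0,0,0,0],[0,0,0,0]]'
python3 - <<'E'
from h import *
s=snap('wrist','w12.png');to(.5922,.0145,.041)
cv2.imwrite('pics/w12c.png',cv2.resize(s['pixels'][30:220,230:400],None,fx=3.1,fy=3.1,interpolation=cv2.INTER_CUBIC))
E
```

```text
t: 15.95
tool_pos: [0.5887, 0.0993, 0.0414]
tool_rot: [3.141, 0.0, 1.616]
force: [0.2, -4.2, 5.3]
width: 0.15
tcp [0.5887 0.0992 0.0414] yaw 1.6161 F [ 1.1 -2.7  5. ] w 0.149 t 16.0 tool cm [-8.48 -0.04  0.04]
```

View pics/w12.png

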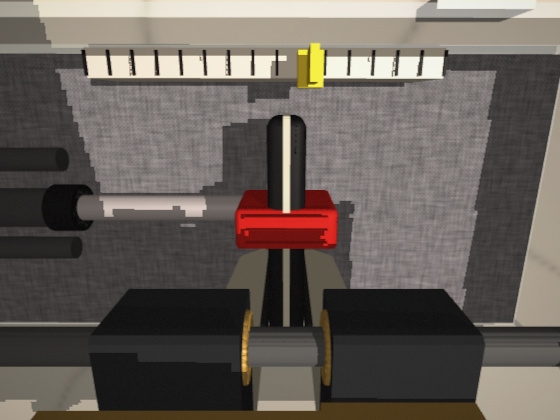

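View pics/w12c.png

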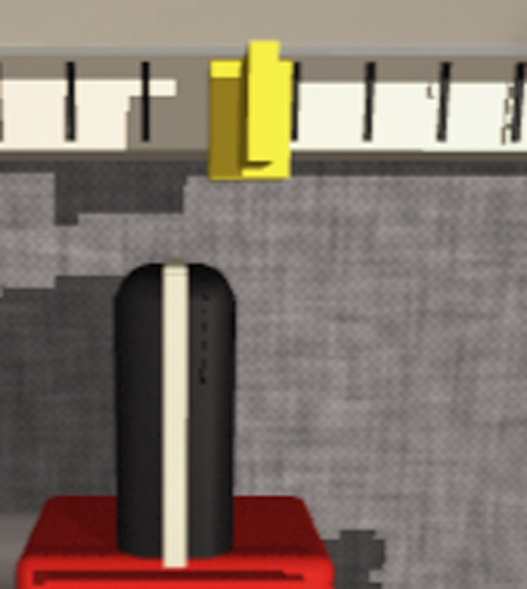

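```bash
cat > lev.py <<'E'
from h import *
def lev(s,b,f,yaw=.045):
    ay=np.array([-np.sin(yaw),np.cos(yaw)])
    for v in (b[1]-12,b[1],b[1]+12):
        Y=onz(s,b[0],v,.074);F=onz(s,*f,.076); print('Y',Y.round(4),'F',F.round(4),'dy mm',((Y-F)[:2]@ay*1000).round(2))
E
python3 - <<'E'
from lev import *
lev(load('w12.png'),(315.2,57),(286.5,115.5))
E
```

```text
Y [0.4937 0.104  0.074 ] F [0.5163 0.0957 0.076 ] dy mm 9.35
Y [0.4973 0.1043 0.074 ] F [0.5163 0.0957 0.076 ] dy mm 9.43
Y [0.501  0.1045 0.074 ] F [0.5163 0.0957 0.076 ] dy mm 9.5
```

```bash
python3 -m pendant '[[0.4,0,0,0],[0.3,0,0,0],[0.2,0,0,0],[0,0,0,0],[0,0,0,0],[0,0,0,0],[0,0,0,0],[0,0,0,0]]'
python3 - <<'E'
from h import *
s=snap('wrist','w13.png');to(.5922,.0145,.041)
cv2.imwrite('pics/w13c.png',cv2.resize(s['pixels'][30:220,230:400],None,fx=3.1,fy=3.1,interpolation=cv2.INTER_CUBIC))
E
```

```text
t: 16.8
tool_pos: [0.5884, 0.1079, 0.0414]
tool_rot: [3.141, 0.0, 1.616]
force: [1.2, -4.2, 5.0]
width: 0.15
tcp [0.5883 0.1079 0.0414] yaw 1.6156 F [ 0.6 -4.9  4.7] w 0.152 t 16.85 tool cm [-9.35 -0.03  0.04]
```

View pics/w13c.png

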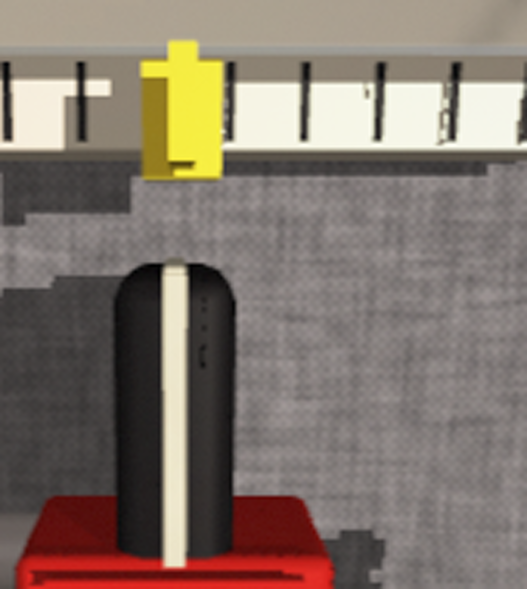

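```bash
python3 - <<'E'
from lev import *
lev(load('w13.png'),(289,57),(286.5,115.5))
s=snap('scene','s13.png'); cv2.imwrite('pics/s13c.png',cv2.resize(s['pixels'][150:270,240:370],None,fx=4.6,fy=4.6,interpolation=cv2.INTER_CUBIC))
print(proj(s,[.512,.105,.058]))
E
```

```text
Y [0.4937 0.1041 0.074 ] F [0.5159 0.1043 0.076 ] dy mm 0.83
Y [0.4973 0.1043 0.074 ] F [0.5159 0.1043 0.076 ] dy mm 0.84
Y [0.501  0.1045 0.074 ] F [0.5159 0.1043 0.076 ] dy mm 0.84
[[325.39037846 209.80677742]]
```

View pics/s13c.png

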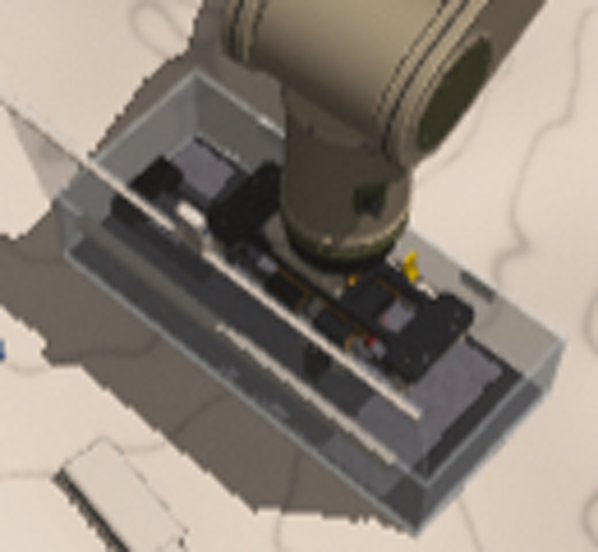

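```bash
python3 -m pendant '[[0.08,0,0,0],[0,0,0,0],[0,0,0,0],[0,-0.2,0,0],[0,-0.3,0,0],[0,-0.3,0,0],[0,-0.3,0,0],[0,0,0,0]]' 1 10
python3 - <<'E'
from h import *
s=snap('wrist','w14.png');to(.5922,.0145,.041)
cv2.imwrite('pics/w14c.png',cv2.resize(s['pixels'][30:350,230:400],None,fx=1.8,fy=1.8,interpolation=cv2.INTER_CUBIC))
E
```

```text
t: 17.7
tool_pos: [0.5807, 0.1082, 0.0425]
tool_rot: [3.134, 0.0, 1.615]
force: [14.2, -3.4, -2.5]
width: 0.152
tcp [0.5807 0.1082 0.0425] yaw 1.6154 F [13.5 -3.2 -2.1] w 0.147 t 17.75 tool cm [-9.41  0.73  0.16]
```

View pics/w14c.png

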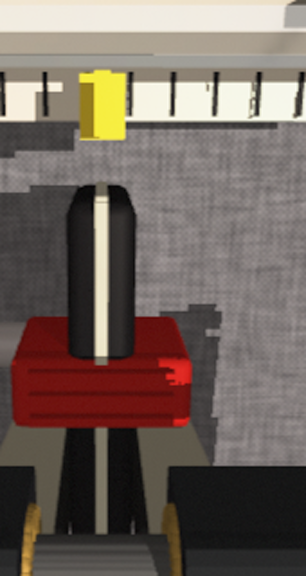

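```bash
python3 -m pendant '[[0,0,0,0],[0,-0.2,0,0],[0,-0.2,0,0],[0,-0.2,0,0],[0,-0.2,0,0],[0,-0.2,0,0],[0,0,0,0],[0,0,0,0]]' 1 7
python3 - <<'E'
from h import *
s=snap('wrist','w15.png');to(.5922,.0145,.041)
cv2.imwrite('pics/w15c.png',cv2.resize(s['pixels'][30:350,230:400],None,fx=1.8,fy=1.8,interpolation=cv2.INTER_CUBIC))
E
```

```text
t: 18.55
tool_pos: [0.5708, 0.1078, 0.0426]
tool_rot: [3.134, 0.0, 1.615]
force: [14.3, -4.6, -1.6]
width: 0.15
tcp [0.5708 0.1078 0.0426] yaw 1.6154 F [13.3 -2.9 -0.5] w 0.149 t 18.6 tool cm [-9.41  1.72  0.18]
```

View pics/w15c.png

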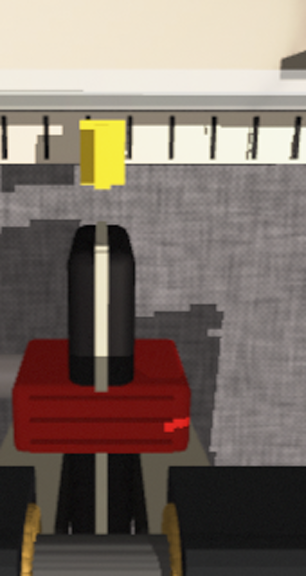

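```bash
python3 -m pendant '[[0,-0.2,0,0],[0,-0.2,0,0],[0,-0.2,0,0],[0,-0.2,0,0],[0,-0.2,0,0],[0,-0.2,0,0],[0,0,0,0],[0,0,0,0]]' 1 7
python3 - <<'E'
from h import *
s=snap('wrist','w16.png');to(.552,.108,.041)
cv2.imwrite('pics/w16c.png',cv2.resize(s['pixels'][30:350,230:400],None,fx=1.8,fy=1.8,interpolation=cv2.INTER_CUBIC))
E
```

```text
t: 19.4
tool_pos: [0.5589, 0.1072, 0.0426]
tool_rot: [3.134, 0.0, 1.615]
force: [14.1, -3.5, -1.0]
width: 0.151
tcp [0.5589 0.1072 0.0426] yaw 1.6154 F [13.8 -4.1 -1.4] w 0.15 t 19.45 tool cm [ 0.11 -0.69  0.15]
```

View pics/w16c.png

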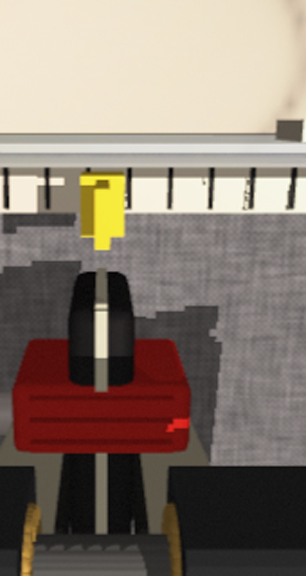

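```bash
python3 -m pendant '[[0.02,-0.2,0,0],[0,-0.2,0,0],[0,-0.1,0,0],[0,-0.1,0,0],[0,-0.1,0,0],[0,0,0,0],[0,0,0,0],[0,0,0,0]]' 1 7
python3 - <<'E'
from h import *
s=snap('wrist','w17.png');to(.552,.108,.041)
cv2.imwrite('pics/w17c.png',cv2.resize(s['pixels'][30:220,230:400],None,fx=3.1,fy=3.1,interpolation=cv2.INTER_CUBIC))
E
```

```text
t: 20.25
tool_pos: [0.5554, 0.1071, 0.0428]
tool_rot: [3.126, 0.0, 1.615]
force: [33.4, -2.0, -17.8]
width: 0.152
tcp [0.5554 0.1072 0.0428] yaw 1.615 F [ 33.4  -1.6 -17.6] w 0.151 t 20.3 tool cm [ 0.1  -0.33  0.18]
```

View pics/w17c.png

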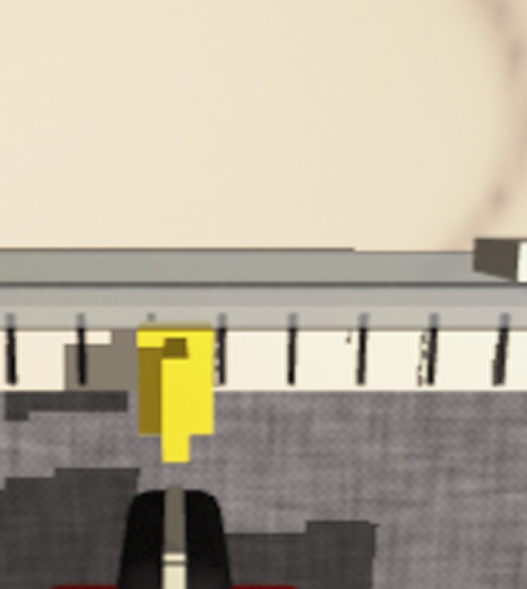

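View pics/w17.png

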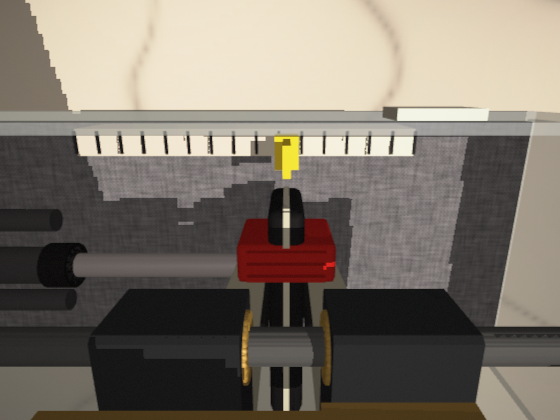

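```bash
python3 - <<'E'
from h import *
np.set_printoptions(precision=4,suppress=True)
for f in ('w13.png','w16.png','w17.png'):
    s=load(f); h=cv2.cvtColor(s['pixels'],cv2.COLOR_BGR2HSV); m=cv2.inRange(h,(0,120,40),(8,255,255))|cv2.inRange(h,(172,120,40),(180,255,255))
    m[:100]=0; ys,xs=np.nonzero(m[:,250:270]); print(f,'red v',ys.min(),ys.max())
    print(h[ys.min():ys.max()+1,262,2])
    g=s['pixels'][:,286].astype(int); print('col286',[(v,tuple(g[v])) for v in range(100,220,4)][:0])
E
```

```text
w13.png red v 190 248
[ 86  85  86  85  85  87  86  87  87  86  87  87  87  85  90  95  87  87
 100 142 176 199 204 194 111  93 112 177 221 221 221 221 222 222 222 222
 222 208 123 105 126 114 113 112 114 113 113 113 113 113 108  87  88  98
 114 113 113 113 105]
col286 []
w16.png red v 218 281
[ 79  85  84  85  85  84  85  85  85  86  86  86  85  87  85  86  85  85
  85  85  86  87  87  86  89  93 100 108 110 111 110 102  86  88 102 110
 112 112 112 112 113 112 112 107  84  85  92 111 111 111 112 111 110 111
 110 108  86  86  89 106 111 110 112 107]
col286 []
w17.png red v 219 282
[ 83  83  82  84  83  85  84  84  85  84  86  84  83  84  83  84  85  87
  85  85  85  85  86  85  85  91  99 106 107 109 108 101  84  87  99 108
 109 110 109 110 110 110 108  97  83  83  90 109 109 108 109 109 108 109
 107  99  84  83  91 110 109 109 109 103]
col286 []
```

```bash
python3 - <<'E'
from h import *
np.set_printoptions(precision=4,suppress=True)
s=load('w13.png'); print('13 lever front/back',onz(s,262,209,.077),onz(s,262,248,.077),'fin front',onz(s,286.5,116,.076))
s=load('w17.png'); print('17 lever front/back',onz(s,262,244,.077),onz(s,262,282,.077),'fin front',onz(s,286.5,208,.076), 'bottom',onz(s,286.5,187.5,.036))
print('blade/line',onz(s,287,172,.074),onz(s,286.5,208,.076))
print('pred finfront px',proj(s,[[.5159,.1043,.076],[.5159,.1043,.04]]), ray(s,280,210)[0])
E
```

```text
13 lever front/back [0.5488 0.097  0.077 ] [0.5638 0.0974 0.077 ] fin front [0.5161 0.1043 0.076 ]
17 lever front/back [0.5291 0.0965 0.077 ] [0.5448 0.0969 0.077 ] fin front [0.5151 0.105  0.076 ] bottom [0.5172 0.1051 0.036 ]
blade/line [0.5022 0.1046 0.074 ] [0.5151 0.105  0.076 ]
pred finfront px [[284.5151 210.0885]
 [284.8094 186.769 ]] [0.4756 0.1031 0.2064]
```

```bash
python3 - <<'E'
from h import *
np.set_printoptions(precision=4,suppress=True)
for f,t in (('w11.png',.5907),('w12.png',.5887),('w13.png',.5883),('w14.png',.5807),('w15.png',.5708),('w16.png',.5589),('w17.png',.5554)):
    s=load(f); h=cv2.cvtColor(s['pixels'],cv2.COLOR_BGR2HSV); m=cv2.inRange(h,(0,120,40),(8,255,255))|cv2.inRange(h,(172,120,40),(180,255,255))
    m[:100]=0; ys,xs=np.nonzero(m[:,250:270]); vb=ys.max(); val=h[:,262,2].astype(int); vf=[v for v in range(ys.min(),vb) if val[v]<96 and val[v+1]>=96][0]
    r=onz(s,262,vb+.5,.077)[0]; fr=onz(s,262,vf+.5,.077)[0]; print(f,ys.min(),vf,vb,'rear',r,'front',fr,'rear-tcp',r-t, 'center',(r+fr)/2)
E
python3 - <<'E'
import cv2
from h import *
s=load('w17.png')['pixels'];a=cv2.resize(s[180:345,220:350],None,fx=3.6,fy=3.6,interpolation=cv2.INTER_CUBIC)
s=load('w13.png')['pixels'];b=cv2.resize(s[100:265,220:310],None,fx=3.6,fy=3.6,interpolation=cv2.INTER_CUBIC)
cv2.imwrite('pics/cmp.png',np.hstack([a,b]))
E
```

```text
w11.png 190 204 248 rear 0.5663140104952126 front 0.5494557419809499 rear-tcp -0.02438598950478743 center 0.5578848762380813
w12.png 190 204 248 rear 0.564346304871013 front 0.5474876681444351 rear-tcp -0.024353695128986996 center 0.555916986507724
w13.png 190 207 248 rear 0.5639653421231008 front 0.5482198208448061 rear-tcp -0.024334657876899257 center 0.5560925814839535
w14.png 206 220 267 rear 0.5641202892154649 front 0.5454243944641575 rear-tcp -0.01657971078453513 center 0.5547723418398112
w15.png 218 243 281 rear 0.5601990045817221 front 0.5446063315225105 rear-tcp -0.010600995418277859 center 0.5524026680521164
w16.png 218 243 281 rear 0.5482659334990863 front 0.532672557148976 rear-tcp -0.010634066500913697 center 0.5404692453240312
w17.png 219 244 282 rear 0.5449991388243914 front 0.5293139294758209 rear-tcp -0.010400861175608567 center 0.5371565341501061
```

View pics/cmp.png

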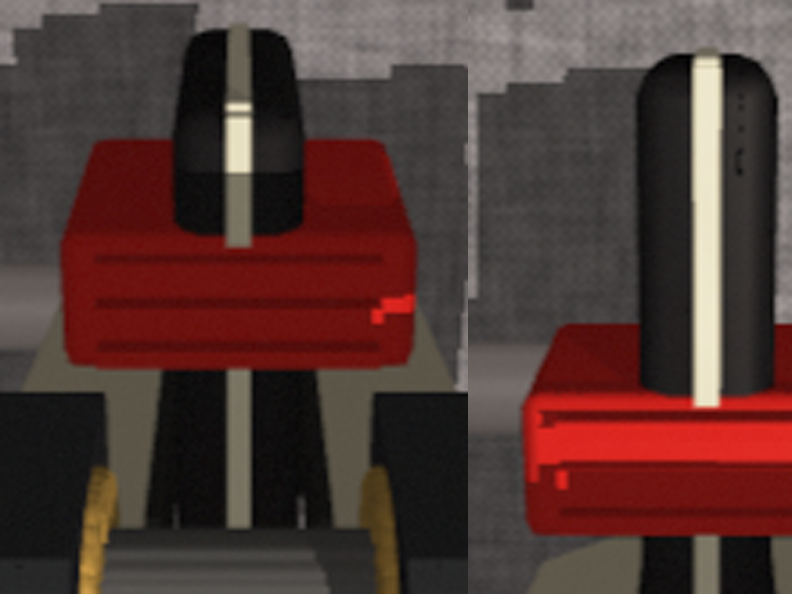

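```bash
python3 -m pendant '[[0,0.1,0,0],[0,0.1,0,0],[0,0,0,0],[0,0,0,0],[0,0,0,0],[0,0,0,0],[0,0,0,0],[0,0,0,0]]' 1 8
python3 - <<'E'
from h import *
s=snap('wrist','w18.png');to(.552,.108,.041)
c=snap('scene','s18.png')['pixels']
cv2.imwrite('pics/w18c.png',np.hstack([cv2.resize(s['pixels'][110:310,220:350],None,fx=3,fy=3,interpolation=cv2.INTER_CUBIC),cv2.resize(c[130:270,240:370],(400,431))[:431].repeat(1,0) if 0 else cv2.resize(c[150:270,250:330],(400,600))]))
E
```

```text
t: 21.1
tool_pos: [0.5554, 0.1071, 0.0427]
tool_rot: [3.13, 0.0, 1.615]
force: [22.2, -2.6, -7.6]
width: 0.153
tcp [0.5554 0.1071 0.0428] yaw 1.6152 F [22.5 -3.6 -9. ] w 0.151 t 21.15 tool cm [ 0.1  -0.34  0.17]
```

View pics/w18c.png

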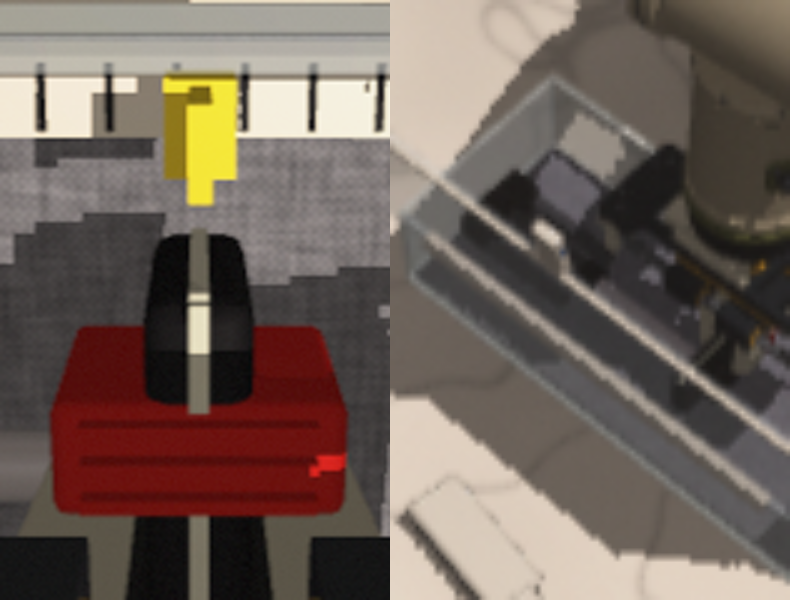

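View pics/s18.png

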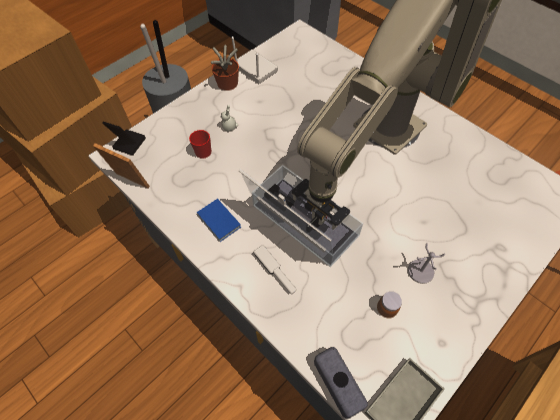

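```bash
python3 -c "
from cell import bot
print(bot.hand_in())"
```

```text
the job is handed in; nothing more can be done
None
```

I swung the lid back onto its stop, drew the leg out by its fin to the yellow pointer, and slid the red lever closed while holding the leg. The job was handed in at about 21 s with the gripper still holding the fin at 8 N. No verdict was reported.

What the last checks showed:
- **Lid:** it rests open in the final scene picture. The tab's position when I let go works out to about 1.75 rad.
- **Leg:** the white line measured about 0.2 mm from the pointer in the wrist picture before the last small move. It still lined up in the final picture.
- **Lever:** I think it is fully closed. The tool met a hard stop: easing the push by 2 mm dropped the force from 33 N to 22 N without the tool moving. The lever's centre measured about 25 to 26 mm in front of the fin's middle, where closed is 26 mm.
- **Pointer and bystanders:** the pointer stayed in place, and the bystanders visible in the scene pictures did not move.

One measurement disagreed. The lever's measured slide was only about 19 mm, against the full 22 mm, and may be nearer 18 mm if the fin itself shifted. It also looked 3 to 5 mm along already at the start. I took that as a starting offset or picture bias, because the hard stop and the final position both point to fully closed.

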